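# Proof-pull of the bench spring gauge

## Task

Check the spring gauge on the gearbox bench: push the orange telltale back along its rail until it rests against the red pusher of the fully home handle, then take the red handle under the guard's lip and pull it out until the telltale's black line is level with the green mark, without overshooting the mark, and hold it there for about a second. Then ease the handle all the way home without letting it snap back, let go, and leave the telltale standing at the green mark as the reading. Leave the green mark and the loose parts around the gauge alone.

Things in the scene. Friction and masses are not known exactly. Their poses are not given: they have to be found in the camera images.
- gauge: Bench pull gauge, fixed to the bench: steel base plate 12 mm thick, x -150 to 210, y -85 to 145 mm in its own frame. Origin on the bench top straight below the middle of the handle bar when that is home. -x is the pulling direction (roughly towards the robot), y runs along the bar. Blue spring housing behind the handle: x 65 to 200, y -60 to 60 mm, top at 95 mm.
- guard_lip (a point): Middle of the lower edge of the yellow front lip of the fixed clear guard: 15 mm behind (+x) the home bar, 155 mm above the bench. The flat guard roof runs from here 190 mm back, y -85 to 85 mm, 10 mm thick, so an upright gripper does not fit over the home bar: come in tilted about 40 degrees, fingers pointing down and towards gauge +x.
- pull_handle (a joint): How far the handle is pulled out, m: 0 fully home, up to 0.11, growing along gauge -x. A spring pulls it home with about 3.3 N at 0 plus 130 N per m (about 10 N at 0.05). It weighs about 0.35 kg and snaps back hard if let go while pulled out.
- handle_bar (a point): Middle of the red handle bar: round, 14 mm in diameter, 108 mm long along gauge y, its axis 70 mm above the bench. Two steel rods 10 mm thick at y -49 and 49 mm run from it back into the housing; between them the 58 mm behind the bar are free, and all below it down to the base plate. Axes as the gauge's; moves with the handle.
- pusher_face (a point): Middle of the front (-x) face of the red pusher, a 10 mm square arm at bar height (70 mm) sticking out of the handle's +y end as far as y 105 mm. Site at y 95 mm, 10 mm ahead (-x) of the bar's axis. Moves with the handle and pushes the telltale ahead of it.
- telltale (a joint): Place of the telltale on its rail, m: 0 when it touches the pusher of the home handle, growing along gauge -x to 0.108; pushed by the handle it reads what the handle reads. It starts beyond the green mark, slides with about 1.5 N of friction, is not fixed to the handle and stays where it is left.
- telltale_line (a point): Middle of the telltale's upright tab, at gauge y 95 mm, 70 mm above the bench. Orange tab 14 mm along x, 22 mm along y, top at 87 mm, on a slider on the aluminium rail (rail y 82 to 108, x -135 to 10 mm, top at 40 mm). A thin black line marks its middle, 7 mm from its front and back faces. Axes as the gauge's.
- green_mark (a joint): Place of the green mark on its rail, m, on the same scale as telltale and handle: telltale and mark are level when their values are equal. Differs between runs, 0.045 to 0.065. Clamped stiffly; leave it alone.
- mark_line (a point): Middle of the top of the green mark: a block 12 mm along x, 22 mm along y, on the outer rail at gauge y 131 mm, its top 44 mm above the bench. Level with the telltale when both have the same gauge x. Axes as the gauge's.
- bearing: Loose ball bearing lying flat, 72 mm across, 22 mm high; origin under its centre. Bystander.
- tin: Loose upright blue tin, 72 mm across, 95 mm high; origin under its centre. Bystander.
- hub: Loose dark steel hub, flange 80 mm across, 50 mm high; origin under its centre. Bystander.
- spanner: Loose spanner lying flat, its length along its x axis. Bystander.

How it is judged (in metres and radians):
On the way, in this order (a step that is already met when the one before it is completed fails the run):
1. the telltale is pushed back to the pusher of the home handle (value of joint telltale below 0.005 m and value of joint pull_handle below 0.004 m), for 0.2 s.
2. the handle is pulled out and held with the telltale level with the green mark (within 6 mm) against the pusher (x of telltale_line in the frame of mark_line between -0.006 and 0.006 m and x of pusher_face in the frame of mark_line between 0.001 and 0.013 m), for 0.6 s.
At the end, for the whole second after the job is handed in: The handle is fully home (within 4 mm) and at rest, the telltale stands with its line within 6 mm of the middle of the green mark, and the robot has let go (value of joint pull_handle below 0.004 m and velocity of joint each of pull_handle, telltale below 0.01 m/s and x of telltale_line in the frame of mark_line between -0.006 and 0.006 m); the robot touches nothing.
It fails at once if the handle is pulled more than 12 mm past the green mark (x of pusher_face in the frame of mark_line below -0.005 m).
It fails at once if the handle snaps back (faster than 0.5 m/s towards home) (velocity of joint pull_handle below -0.5 m/s).
It fails at once if the green mark is shifted by more than 4 mm (distance of mark_line from where it was at the start of the episode above 0.004 m).
It fails at once if a loose part beside the gauge is moved by more than 20 mm (distance of any of bearing, tin, hub, spanner from where it was at the start of the episode above 0.02 m).
It also fails if it takes over 56 s, if anything falls off the work surface, if the arm or the gripper's body presses on something with over 40 N, if the wrist force passes 120 N, or if a joint passes its speed limit or range.

## Robot

A 7-joint arm with a two-finger parallel gripper is mounted at the origin on the work surface. World frame = base frame: x ahead of the robot, y to its left, z up, the work surface at z = 0. Lengths are in mm, angles in rad, forces in N, time in s.
With the tool pointing down it reaches from about 400 to 875 mm from the base axis. Payload 4.4 kg.
Tool frame: the origin (TCP) lies on the centre line of the jaws, within the pads' length; the fingertips stand 19 mm ahead of it and the grasp point (between the pads) is the TCP; z points along the fingers, y is the line along which they close (so a half turn about z gives the same grasp; the last joint's range is limited). The gripper opens to 85 mm and grips with 20 to 120 N. Pads are 22 mm wide; open, the fingers measure 114 mm over their backs; the gripper's body (76 mm by 85 mm) begins 54 mm behind the grasp point. The pads swing forward as they close: fully open they stand 13 mm farther back than shut.
Start: joints at [-1.376, 0.628, 0.038, 1.517, -0.027, 0.996, -0.02], TCP at [167.58, 628.04, 250.313] pointing down, gripper open.
Joint ranges: [-3.06, 3.06], [-0.37, 2.12], [-1.25, 1.32], [0.18, 2.47], [-1.1, 4.24], [0.23, 1.98], [-2.94, 2.94]. Speed limits (rad/s): [2.57, 2.57, 3.14, 3.14, 3.14, 3.14, 3.14].

## Interface

Orientations are given as [roll, pitch, yaw] about the fixed x, y, z axes, in that order (R = Rz(yaw) Ry(pitch) Rx(roll)).
In Python, from cell import ctrl, viewer, silhouettes gives the robot as it stands.
- The arm moves only by the shell command python3 -m creep 'ROWS'. ROWS is JSON, a list of rows, each an object with "jaw": the gripper command: -1 is shut, 1 is fully open, values between are in proportion; "xyz": the shift along the tool's x, y, z in mm, a list of three; "angular": the turn, a rotation vector about the tool's x, y, z in rad, a list of three. In form: [{"jaw": jaw, "xyz": [tx, ty, tz], "angular": [rx, ry, rz]}, ...]. A call has 1 to 12 rows; each row is the pose to reach, as a shift and turn from the pose commanded when the call began, along the tool's axes at that moment; what a row does not reach only later rows make up. A row lasts 1/8 s, in which the tool goes at most 62.5 mm and 10.7 degrees, less where a joint would pass 70% of its speed; a pose out of reach is approached as far as the arm can. A call with a gripper value outside its range is refused whole. The fingers move at their own pace and stop on an object; the grip force is fixed at half the most. Time passes only in rows, so rows that repeat a pose let the fingers close. It gives the time, the measured TCP pose, the force, the opening and the grip force at its end, in the units of the state.
- ctrl.read_state(): the state, without advancing time (a new reading comes with each control period).
- viewer.get_image(name): name is "side" or "top" or "wrist"; returns (picture, depth): 400x640x3 uint8, red, green, blue; 400x640 float32, mm along the optical axis (not along the pixel's ray), 0 where there is no reading.
- viewer.camera_model(name): a dict with "fx", "fy", "cx", "cy" (pixels), "T" (4x4, takes a point from camera to world coordinates). Camera axes: x right, y down, z forward; pixel columns grow to the right and rows downward; lengths in mm; the calibration is good to about 2 mm. A picture is of the moment at which its call begins: read the wrist's pose just before it. camera_model takes no time and is no camera call; for the wrist camera it gives the pose at the moment of the call.
- ctrl.finish_job(): hands the job in; it is judged then, once.
Trained networks look in the newest picture that a camera, given by its name, has taken for a name from the list of things; names that differ only in an ending like _2 or _b are one class to them, and where a whole thing is asked for, a point or a joint stands for the part that bears it (a point fixed in the world has none). Each returns a list of dicts, best first, with "score" (0 to 1); they miss things now and then, are a little off and sometimes report something else, mostly with a low value. They report only what shows in the picture. A call takes as long as a camera call.
- silhouettes(camera, target): "pixels" (400x640 bool, what is visible of it) and "xy" ([column, row] in pixels, amid what is visible of it).
The state is a dict: "clock": time; "qpos": joint angles; "qd": joint speeds; "tau": joint torques, N m; "eef_pos": TCP position; "tool_rot": TCP orientation; "force": force on the tool from outside, world axes, zero at the start; "torque": the same for the moment, N m; "width": finger opening in mm; "gripper_force": force on a finger pad.
Only numpy, scipy, OpenCV 4.12 (cv2) and the standard library are available. Lean on these libraries where they do the work, as an engineer would, in place of code of your own. Each camera call takes 0.05 s, during which the arm holds its last target. There are 200 camera calls.

## Working session

There is one attempt and no reset: what is moved stays moved. The work goes in short steps, Python scripts to look and compute and a shell command to move; the robot and the scene stay as the last step left them, time stands still between calls to the robot, and variables do not carry over. Pictures are saved under pics/ and viewed, at most 10 in all, crops included, and the job is handed in when it is done.

```bash
ls; mkdir -p pics; cat > h.py <<'E'
import numpy as np, cv2
from cell import ctrl, viewer, silhouettes
from scipy.spatial.transform import Rotation as R
def cloud(name):
    im,d=viewer.get_image(name); m=viewer.camera_model(name)
    v,u=np.mgrid[:400,:640]
    P=np.stack([(u-m['cx'])/m['fx']*d,(v-m['cy'])/m['fy']*d,d],-1)@m['T'][:3,:3].T+m['T'][:3,3]
    P[d==0]=np.nan
    return im,P,m
def save(im,n): cv2.imwrite('pics/'+n+'.png',im[...,::-1])
E
python3 - <<'E'
from h import *
s=ctrl.read_state(); print({k:np.round(v,3) for k,v in s.items()})
a=[]
for c in ('top','side'):
    im,P,m=cloud(c); a.append(im); print(c,np.round(m['T'],2).tolist(),m['fx'])
    for t in ('handle_bar','pusher_face','telltale','green_mark','guard_lip','gauge','bearing','tin','hub','spanner'):
        for r in silhouettes(c,t)[:1]:
            q=P[r['pixels']]; print(t,round(r['score'],2),np.round(r['xy']),r['pixels'].sum(),np.round(np.nanmedian(q,0)),np.round(np.nanpercentile(q,3,axis=0)),np.round(np.nanpercentile(q,97,axis=0)))
    save(im,c+'0')
E
```

```text
pics
{'clock': np.float64(0.0), 'qpos': array([-1.376,  0.629,  0.038,  1.518, -0.027,  0.996, -0.02 ]), 'qd': array([ 0.   , -0.001, -0.002, -0.002,  0.001, -0.   ,  0.   ]), 'tau': array([ 0.0000e+00, -5.6340e+01,  1.2260e+00, -1.9345e+01,  1.1000e-02,
        1.0000e-02, -0.0000e+00]), 'eef_pos': array([167.382, 627.47 , 249.427]), 'tool_rot': array([-3.14 , -0.   ,  2.881]), 'force': array([-0.052,  0.557,  0.834]), 'torque': array([-0.012, -0.02 , -0.001]), 'gripper_force': np.float64(0.0), 'width': np.float64(85.324)}
top [[-0.02, -1.0, 0.06, 537.61], [-1.0, 0.02, -0.01, 14.26], [0.01, -0.06, -1.0, 1272.29], [0.0, 0.0, 0.0, 1.0]] 435.88476134116695
handle_bar 0.72 [296. 203.] 287 [610.  39.  75.] [584. -25.  70.] [639. 111.  81.]
pusher_face 0.88 [292. 205.] 256 [607.  56.  75.] [582. -25.  12.] [637. 116.  81.]
telltale 0.6 [282. 253.] 55 [480.  85.  86.] [474.  73.  53.] [488.  97.  90.]
guard_lip 0.69 [290. 192.] 10932 [642.  54.  40.] [467. -62.   8.] [801. 179. 166.]
gauge 0.64 [289. 190.] 10761 [642.  54.  41.] [469. -61.   8.] [799. 178. 166.]
bearing 0.61 [358. 178.] 34
[... 579 characters left out ...]
82. -20.  69.] [655. 118.  80.]
telltale 0.67 [358. 257.] 188 [480.  92.  73.] [471.  72.  43.] [489.  98.  91.]
green_mark 0.51 [348. 278.] 78 [508. 131.  44.] [500. 116.  31.] [516. 140.  48.]
guard_lip 0.68 [280. 250.] 16087 [668.  99.  37.] [470. -56.   9.] [796. 183. 166.]
gauge 0.92 [277. 251.] 15899 [668.  99.  39.] [472. -53.  10.] [793. 183. 166.]
bearing 0.16 [328. 186.] 1108 [ 577. -148.   68.] [ 545. -247.    3.] [ 611. -136.   99.]
tin 0.59 [326. 188.] 1036 [ 579. -147.   73.] [ 547. -196.    9.] [ 611. -136.   99.]
hub 0.66 [308. 333.] 1197 [583. 270.  22.] [551. 234.   7.] [620. 295.  53.]
spanner 0.51 [302. 178.] 162 [ 658. -256.    8.] [ 628. -280.    1.] [ 700. -203.   44.]
```

```bash
python3 - <<'E'
from h import *
A=[]
for c in ('top','side'):
    im,P,m=cloud(c)
    p=silhouettes(c,'pull_handle')+silhouettes(c,'handle_bar')
    g=silhouettes(c,'gauge')[0]['pixels']
    hsv=cv2.cvtColor(im,cv2.COLOR_RGB2HSV)
    red=((hsv[...,0]<6)|(hsv[...,0]>174))&(hsv[...,1]>130)&(hsv[...,2]>50)&(np.abs(P[...,2]-77)<8)&g
    q=P[red]; q=q[np.isfinite(q[:,0])]
    l=cv2.fitLine(q[:,:2].astype(np.float32),cv2.DIST_HUBER,0,.01,.01).ravel(); print(c,'bar',len(q),l,np.percentile(q,[1,50,99],axis=0).round(1).tolist())
    b=P[g&(np.abs(P[...,2]-12)<7)]; r=cv2.minAreaRect(b[:,:2].astype(np.float32)); print('base',r)
    ro=P[g&(np.abs(P[...,2]-160)<9)]; r=cv2.minAreaRect(ro[:,:2].astype(np.float32)); print('roof',len(ro),r)
    A.append(im)
a=cv2.resize(A[0][110:290,190:430],(800,600),interpolation=cv2.INTER_CUBIC);save(a,'t1')
a=cv2.resize(A[1][150:360,220:500],(800,600),interpolation=cv2.INTER_CUBIC);save(a,'s1')
E
```

```text
top bar 239 [ 2.8841186e-01 -9.5750642e-01  6.0587469e+02  4.3616711e+01] [[581.5, -27.4, 69.7], [609.5, 39.1, 75.3], [628.4, 119.1, 81.6]]
base ((635.955810546875, 51.861114501953125), (359.3033752441406, 244.45372009277344), 14.63038158416748)
roof 4789 ((719.35693359375, 50.00422668457031), (190.21145629882812, 170.08482360839844), 14.550386428833008)
side bar 244 [ 2.8654543e-01 -9.5806664e-01  6.0243048e+02  5.5157593e+01] [[579.9, -27.2, 70.1], [603.8, 59.6, 77.1], [626.5, 119.9, 81.4]]
base ((633.7642822265625, 57.02623748779297), (358.8592224121094, 233.8522186279297), 14.482826232910156)
roof 4807 ((719.934814453125, 48.362457275390625), (190.27145385742188, 174.3006591796875), 14.637486457824707)
```

View pics/s1.png

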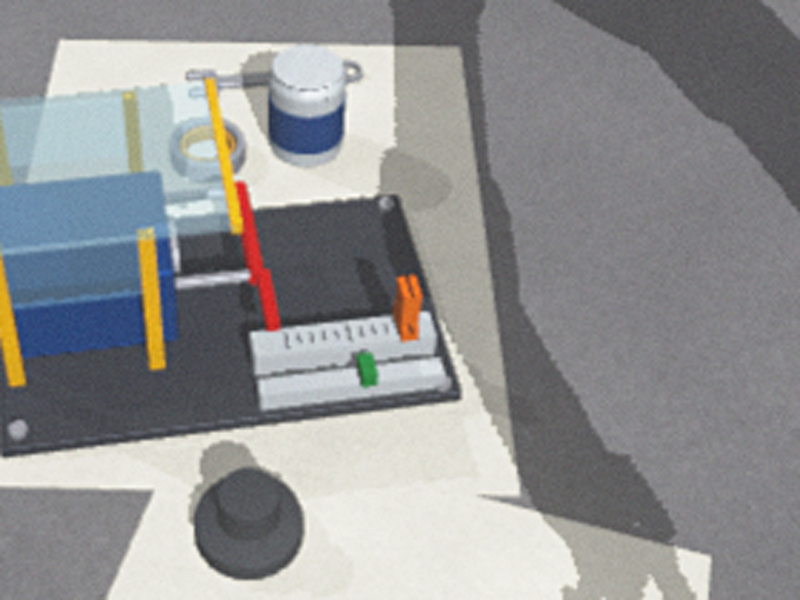

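View pics/t1.png

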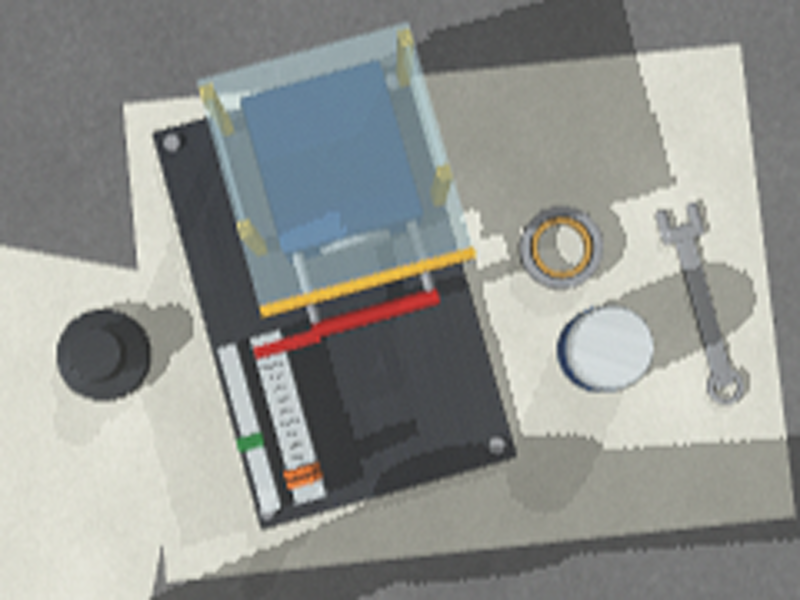

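The side view (crop) shows the orange telltale at (408,305), beyond the green mark at (367,368), and the red handle home at (255,255). The top view agrees: telltale (302,475), mark (250,442). The gauge is turned by about 14.5° with its origin near (613, 20), the telltale reads about 95 mm and the mark about 57 mm.

```bash
cat >> h.py <<'E'
O=np.array([613,20.5,0]); A=np.radians(14.55)
G=np.array([[np.cos(A),-np.sin(A),0],[np.sin(A),np.cos(A),0],[0,0,1]])
def togauge(p): return (np.asarray(p)-O)@G
def state():
    s=ctrl.read_state(); return s,R.from_euler('xyz',s['tool_rot']).as_matrix()
def plan(p,tilt):
    s,R0=state(); t=np.radians(tilt); c,n=np.cos(t),np.sin(t)
    Rt=G@np.array([[0,c,n],[1,0,0],[0,n,-c]])
    sh=R0.T@(O+G@np.array(p)-s['eef_pos']); rv=R.from_matrix(R0.T@Rt).as_rotvec()
    print('gauge pos',togauge(s['eef_pos']).round(1),'xyz',sh.round(1),'ang',rv.round(3))
E
python3 -c "
from h import *
plan([-165,95,150],20); plan([-165,95,85],20)"
```

```text
gauge pos [-278.5  699.9  250.3] xyz [-396.6 -470.7  100.3] ang [-0.316 -0.184  1.045]
gauge pos [-278.5  699.9  250.3] xyz [-396.6 -470.7  165.3] ang [-0.316 -0.184  1.045]
```

```bash
python3 -m creep '[{"jaw":-1,"xyz":[-397,-471,100],"angular":[-0.316,-0.184,1.045]},{"jaw":-1,"xyz":[-397,-471,100],"angular":[-0.316,-0.184,1.045]},{"jaw":-1,"xyz":[-397,-471,100],"angular":[-0.316,-0.184,1.045]},{"jaw":-1,"xyz":[-397,-471,100],"angular":[-0.316,-0.184,1.045]},{"jaw":-1,"xyz":[-397,-471,100],"angular":[-0.316,-0.184,1.045]},{"jaw":-1,"xyz":[-397,-471,100],"angular":[-0.316,-0.184,1.045]},{"jaw":-1,"xyz":[-397,-471,100],"angular":[-0.316,-0.184,1.045]},{"jaw":-1,"xyz":[-397,-471,100],"angular":[-0.316,-0.184,1.045]},{"jaw":-1,"xyz":[-397,-471,100],"angular":[-0.316,-0.184,1.045]},{"jaw":-1,"xyz":[-397,-471,100],"angular":[-0.316,-0.184,1.045]},{"jaw":-1,"xyz":[-397,-471,100],"angular":[-0.316,-0.184,1.045]},{"jaw":-1,"xyz":[-397,-471,100],"angular":[-0.316,-0.184,1.045]}]'
python3 -c "
from h import *
plan([-165,95,85],20); plan([-45,95,85],20);s,_=state();print(s['qpos'].round(2),s['force'].round(1))"
```

```text
clock: 3.0
eef_pos: [344.5, 187.2, 136.4]
tool_rot: [2.932, 0.11, 1.874]
force: [-0.4, -0.4, -0.8]
width: -0.5
gripper_force: 0.0
gauge pos [-218.   228.7  136.4] xyz [-129.7   31.6   74.2] ang [-0.136  0.092  0.077]
gauge pos [-218.   228.7  136.4] xyz [-135.6  148.7   99.9] ang [-0.136  0.092  0.077]
[-0.16  0.58 -0.81  2.45  1.4   0.62 -1.85] [-0.4 -0.4 -0.8]
```

```bash
python3 -m creep '[{"jaw":-1,"xyz":[-50,12,10],"angular":[-0.05,0.03,0.03]},{"jaw":-1,"xyz":[-100,25,40],"angular":[-0.1,0.06,0.05]},{"jaw":-1,"xyz":[-130,32,65],"angular":[-0.136,0.092,0.077]},{"jaw":-1,"xyz":[-130,32,74],"angular":[-0.136,0.092,0.077]},{"jaw":-1,"xyz":[-130,32,74],"angular":[-0.136,0.092,0.077]}]'
python3 -c "
from h import *
plan([-165,95,85],20); plan([-45,95,85],20);s,_=state();print(s['qpos'].round(2),s['force'].round(1))"
```

```text
clock: 3.62
eef_pos: [443.1, 70.4, 86.8]
tool_rot: [2.81, -0.002, 1.819]
force: [-1.5, 1.4, 0.3]
width: 0.1
gripper_force: 0.0
gauge pos [-151.9   91.    86.8] xyz [  3.9 -13.   -2.6] ang [-0.017  0.    -0.006]
gauge pos [-151.9   91.    86.8] xyz [  4.6 100.5  36.5] ang [-0.017  0.    -0.006]
[ 0.53  1.   -1.25  2.47  1.82  0.97 -1.77] [-1.5  1.4  0.3]
```

```bash
python3 -m creep '[{"jaw":-1,"xyz":[4,14,5],"angular":[-0.017,0,0]},{"jaw":-1,"xyz":[4,30,11],"angular":[-0.017,0,0]},{"jaw":-1,"xyz":[4,45,17],"angular":[-0.017,0,0]},{"jaw":-1,"xyz":[4,60,22],"angular":[-0.017,0,0]},{"jaw":-1,"xyz":[4,72,27],"angular":[-0.017,0,0]},{"jaw":-1,"xyz":[4,82,30],"angular":[-0.017,0,0]},{"jaw":-1,"xyz":[4,82,30],"angular":[-0.017,0,0]}]'
python3 - <<'E'
from h import *
plan([-45,95,85],20);s,_=state();print(s['qpos'].round(2),s['force'].round(1))
im,P,m=cloud('side'); save(cv2.resize(im[150:360,220:500],(800,600),interpolation=cv2.INTER_CUBIC),'s2')
for t in ('telltale','green_mark','handle_bar'):
    for r in silhouettes('side',t)[:1]:
        q=P[r['pixels']]; print(t,round(r['score'],2),r['pixels'].sum(),togauge(np.nanmedian(q,0)).round(1))
E
```

```text
clock: 4.5
eef_pos: [527.9, 99.1, 87.3]
tool_rot: [2.788, 0.001, 1.826]
force: [1.2, -0.9, -0.5]
width: 0.2
gripper_force: 0.0
gauge pos [-62.6  97.5  87.3] xyz [-2.5 15.7  8.3] ang [0.004 0.    0.001]
[ 0.49  1.02 -1.2   2.26  1.75  0.92 -1.58] [ 1.2 -0.9 -0.5]
telltale 0.61 177 [-37.8 103.9  73. ]
green_mark 0.45 78 [-73.5 134.2  43.8]
```

View pics/s2.png

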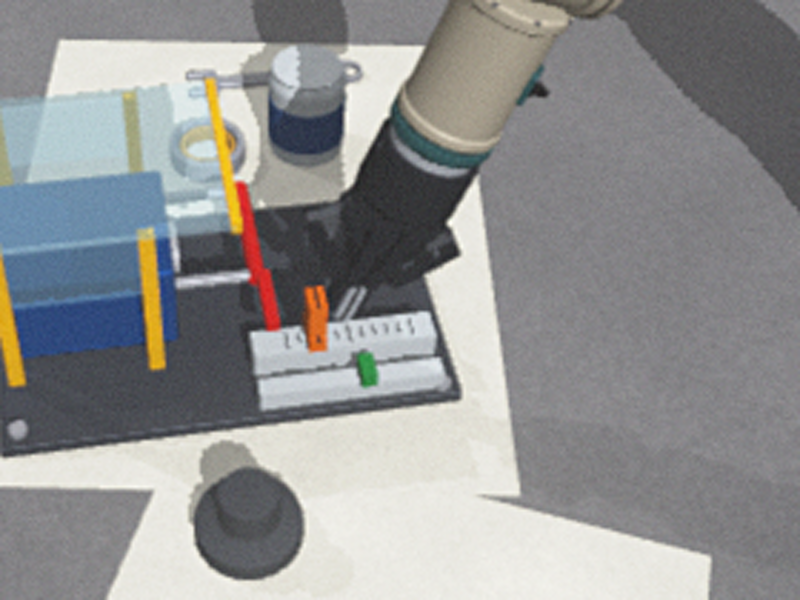

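The tab (315,318) is pushed about a centimetre or two short of the pusher (268,300), and nothing else is touched. I'll continue slowly.

```bash
python3 -m creep '[{"jaw":-1,"xyz":[-2,6,3],"angular":[0,0,0]},{"jaw":-1,"xyz":[-2,12,5],"angular":[0,0,0]},{"jaw":-1,"xyz":[-2,16,7],"angular":[0,0,0]},{"jaw":-1,"xyz":[-2,18,8],"angular":[0,0,0]},{"jaw":-1,"xyz":[-2,19,8],"angular":[0,0,0]}]'
python3 - <<'E'
from h import *
plan([-45,95,85],20)
im,P,m=cloud('side'); save(cv2.resize(im[215:305,270:390],(800,600),interpolation=cv2.INTER_CUBIC),'s3')
for r in silhouettes('side','telltale')[:1]: print(togauge(np.nanmedian(P[r['pixels']],0)).round(1))
E
```

```text
clock: 5.32
eef_pos: [547.3, 101.1, 85.6]
tool_rot: [2.79, 0.001, 1.825]
force: [-1.3, -0.1, -0.2]
width: 0.4
gripper_force: 0.8
gauge pos [-43.3  94.5  85.6] xyz [ 0.5 -1.8 -0. ] ang [ 0.002  0.001 -0.   ]
[-19.8 103.8  71.2]
```

```bash
python3 -m creep '[{"jaw":-1,"xyz":[0,1,0.4],"angular":[0,0,0]},{"jaw":-1,"xyz":[0,2,0.8],"angular":[0,0,0]},{"jaw":-1,"xyz":[0,3,1.2],"angular":[0,0,0]},{"jaw":-1,"xyz":[0,4,1.4],"angular":[0,0,0]},{"jaw":-1,"xyz":[0,4,1.4],"angular":[0,0,0]}]'
python3 - <<'E'
from h import *
plan([-45,95,85],20)
im,P,m=cloud('side'); save(cv2.resize(im[215:305,270:390],(800,600),interpolation=cv2.INTER_CUBIC),'s4')
for r in silhouettes('side','telltale')[:1]: print(togauge(np.nanmedian(P[r['pixels']],0)).round(1))
E
```

```text
clock: 6.05
eef_pos: [551.5, 102.3, 85.7]
tool_rot: [2.79, 0.0, 1.825]
force: [-0.6, -0.9, -1.7]
width: -0.1
gripper_force: 0.6
gauge pos [-39.   94.6  85.7] xyz [ 0.4 -5.9 -1.4] ang [0.002 0.    0.   ]
[-16.8 104.3  75.1]
```

View pics/s4.png

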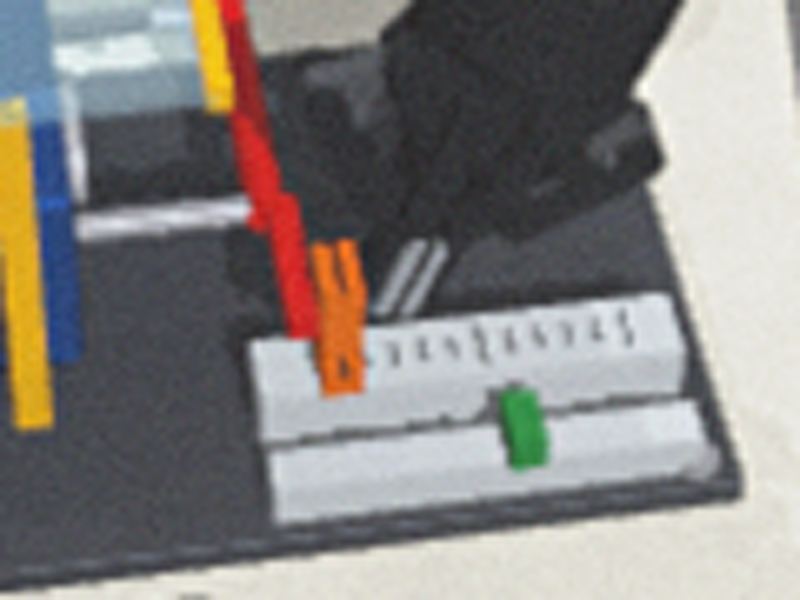

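The tab (340,315) is almost against the pusher (295,280). I'll press on lightly until the force shows contact.

```bash
python3 -m creep '[{"jaw":-1,"xyz":[0,1,0.4],"angular":[0,0,0]},{"jaw":-1,"xyz":[0,2,0.8],"angular":[0,0,0]},{"jaw":-1,"xyz":[0,3,1],"angular":[0,0,0]},{"jaw":-1,"xyz":[0,3,1],"angular":[0,0,0]},{"jaw":-1,"xyz":[0,3,1],"angular":[0,0,0]}]'; python3 -c "
from h import *
plan([-45,95,85],20)"
```

```text
clock: 6.78
eef_pos: [552.2, 102.5, 85.7]
tool_rot: [2.793, 0.001, 1.826]
force: [-9.8, -3.8, 7.2]
width: -0.2
gripper_force: 5.2
gauge pos [-38.3  94.7  85.7] xyz [ 0.3 -6.6 -1.7] ang [-0.001  0.001  0.001]
```

```bash
python3 -m creep '[{"jaw":-1,"xyz":[0,-20,-8],"angular":[0,0,0]},{"jaw":-1,"xyz":[0,-40,-16],"angular":[0,0,0]},{"jaw":0,"xyz":[-10,-32,-40],"angular":[0,0,0]},{"jaw":0.06,"xyz":[-50,-25,-60],"angular":[0,0,0]},{"jaw":0.06,"xyz":[-94,-25,-60],"angular":[0,0,0]},{"jaw":0.06,"xyz":[-94,-25,-60],"angular":[0,0,0]}]'; python3 - <<'E'
from h import *
plan([-64,0,147],40)
s,_=state();print(s['qpos'].round(2))
im,P,m=cloud('side')
for r in silhouettes('side','telltale')[:1]: print(togauge(np.nanmedian(P[r['pixels']],0)).round(1))
E
```

```text
clock: 7.52
eef_pos: [537.0, -3.0, 134.0]
tool_rot: [2.789, 0.003, 1.817]
force: [-0.9, 0.8, -0.1]
width: 45.2
gripper_force: 0.0
gauge pos [-79.5  -3.7 134. ] xyz [ 3.8 19.  -6.9] ang [-0.345  0.006 -0.005]
[ 0.74  0.88 -1.18  2.22  1.57  0.74 -1.24]
[-15.6 104.2  75.3]
```

```bash
python3 -m creep '[{"jaw":0.06,"xyz":[4,8,-3],"angular":[-0.17,0,0]},{"jaw":0.06,"xyz":[4,19,-7],"angular":[-0.345,0,0]},{"jaw":0.06,"xyz":[4,19,-7],"angular":[-0.345,0,0]},{"jaw":0.06,"xyz":[4,19,-7],"angular":[-0.345,0,0]}]'; python3 - <<'E'
from h import *
plan([-32,0,108],40); plan([0,0,70],40)
s,_=state();print(s['qpos'].round(2))
im,P,m=cloud('wrist'); save(im,'w1')
hsv=cv2.cvtColor(im,cv2.COLOR_RGB2HSV)
red=((hsv[...,0]<6)|(hsv[...,0]>174))&(hsv[...,1]>130)&(hsv[...,2]>50)
q=togauge(P[red]); q=q[np.isfinite(q[:,0])]; print(len(q)); b=q[(np.abs(q[:,1])<40)&(np.abs(q[:,2]-70)<20)]; print(np.percentile(b,[2,50,98],axis=0).round(1))
E
```

```text
clock: 8.12
eef_pos: [547.6, 10.7, 145.7]
tool_rot: [2.448, -0.002, 1.829]
force: [0.4, 0.5, 0.0]
width: 45.1
gripper_force: 0.0
gauge pos [-65.8   7.  145.7] xyz [-7.2  1.9 50.6] ang [-0.004 -0.004  0.002]
gauge pos [-65.8   7.  145.7] xyz [ -7.4   2.2 100.3] ang [-0.004 -0.004  0.002]
[ 0.77  0.97 -1.2   2.45  2.32  0.87 -1.85]
3262
[[ -5.7 -38.   68.2]
 [ -2.7   3.7  75.2]
 [  5.1  38.9  77.5]]
```

View pics/w1.png

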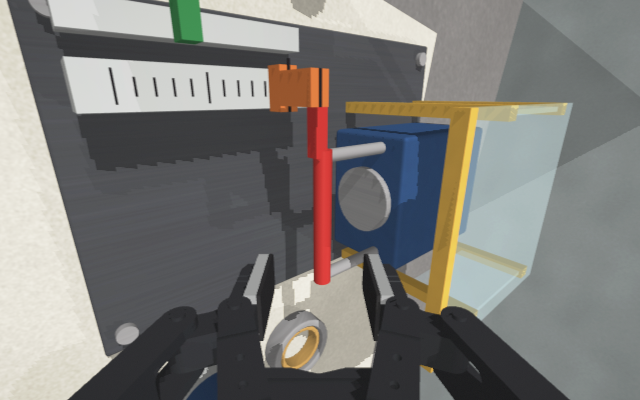

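The wrist view shows the bar (322,215) centred between the fingers, clear of the lip on the right, and the telltale (300,88) against the pusher. I'll advance along the fingers.

```bash
python3 -m creep '[{"jaw":0.06,"xyz":[-7,2,20],"angular":[0,0,0]},{"jaw":0.06,"xyz":[-7,2,45],"angular":[0,0,0]},{"jaw":0.06,"xyz":[-7,2,70],"angular":[0,0,0]},{"jaw":0.06,"xyz":[-7,2,88],"angular":[0,0,0]},{"jaw":0.06,"xyz":[-7,2,98],"angular":[0,0,0]},{"jaw":0.06,"xyz":[-7,2,98],"angular":[0,0,0]}]'; python3 - <<'E'
from h import *
plan([0,0,70],40)
s,_=state();print(s['qpos'].round(2))
E
```

```text
clock: 8.93
eef_pos: [613.6, 18.6, 72.8]
tool_rot: [2.445, -0.0, 1.825]
force: [0.3, -0.2, 0.0]
width: 45.3
gripper_force: 0.0
gauge pos [ 0.1 -2.  72.8] xyz [ 2.  -1.9  2. ] ang [-0.002 -0.     0.   ]
[ 0.69  1.16 -1.09  2.3   2.42  0.91 -1.79]
```

```bash
python3 -m creep '[{"jaw":0.06,"xyz":[2,-2,2],"angular":[0,0,0]},{"jaw":-0.4,"xyz":[2,-2,2],"angular":[0,0,0]},{"jaw":-1,"xyz":[2,-2,2],"angular":[0,0,0]},{"jaw":-1,"xyz":[2,-2,2],"angular":[0,0,0]},{"jaw":-1,"xyz":[2,-2,2],"angular":[0,0,0]},{"jaw":-1,"xyz":[2,-2,2],"angular":[0,0,0]},{"jaw":-1,"xyz":[2,-2,2],"angular":[0,0,0]}]'; python3 - <<'E'
from h import *
plan([0,0,70],40)
im,P,m=cloud('wrist'); save(im,'w2')
def part(t):
    for r in silhouettes('wrist',t)[:1]: 
        q=togauge(P[r['pixels']]); print(t,round(r['score'],2),r['pixels'].sum(),np.nanpercentile(q,[5,50,95],axis=0).round(1).tolist())
part('telltale');part('green_mark')
E
```

```text
clock: 9.8
eef_pos: [613.1, 20.3, 71.0]
tool_rot: [2.443, 0.001, 1.825]
force: [-2.5, -0.2, 5.5]
width: 12.2
gripper_force: 58.5
gauge pos [ 0.1 -0.3 71. ] xyz [ 0.3 -0.7  0.8] ang [0.    0.    0.001]
telltale 0.64 9408 [[-24.3, 84.8, 44.0], [-23.6, 96.8, 76.3], [-11.9, 107.5, 87.0]]
```

View pics/w2.png

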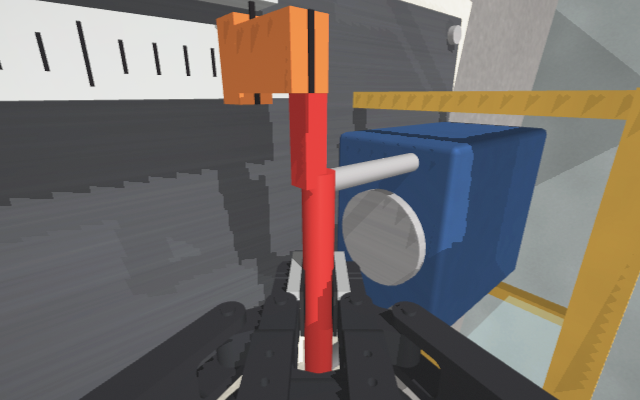

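The bar is gripped (318,270) and the telltale (300,60) stands against the pusher. I'll pull 45 mm first, then measure against the mark.

```bash
python3 -m creep '[{"jaw":-1,"xyz":[0,-5,-4],"angular":[0,0,0]},{"jaw":-1,"xyz":[0,-11,-9],"angular":[0,0,0]},{"jaw":-1,"xyz":[0,-17,-14],"angular":[0,0,0]},{"jaw":-1,"xyz":[0,-23,-19],"angular":[0,0,0]},{"jaw":-1,"xyz":[0,-29,-24.5],"angular":[0,0,0]},{"jaw":-1,"xyz":[0,-34.5,-29],"angular":[0,0,0]},{"jaw":-1,"xyz":[0,-34.5,-29],"angular":[0,0,0]},{"jaw":-1,"xyz":[0,-34.5,-29],"angular":[0,0,0]}]'; cat > m.py <<'E'
from h import *
import sys
plan([0,0,70],40); s,_=state(); print(s['qpos'].round(2),s['width'])
def rng(h,lo,hi): return (h[...,0]>=lo)&(h[...,0]<=hi)&(h[...,1]>130)&(h[...,2]>50)
for c in ('wrist','side','top'):
    im,P,m=cloud(c); h=cv2.cvtColor(im,cv2.COLOR_RGB2HSV); Q=togauge(P.reshape(-1,3)).reshape(P.shape)
    for n,lo,hi,y,z,dz in (('tell',7,18,95,87,5),('mark',45,75,131,44,4)):
        q=Q[rng(h,lo,hi)&(np.abs(Q[...,2]-z)<dz)&(np.abs(Q[...,1]-y)<13)]
        if len(q)>4: print(c,n,len(q),np.percentile(q,[2,50,98],axis=0).round(1).tolist(),'mid',(np.percentile(q[:,0],[2,98]).mean()).round(1))
    save(im,c+sys.argv[1])
E
python3 m.py a
```

```text
clock: 10.95
eef_pos: [571.2, 9.3, 71.1]
tool_rot: [2.441, 0.0, 1.824]
force: [7.8, 3.9, -2.2]
width: 12.2
gripper_force: 58.7
gauge pos [-43.2  -0.4  71.1] xyz [ 0.4 32.4 28.7] ang [ 0.003  0.    -0.   ]
[ 0.73  1.17 -1.11  2.41  2.48  1.   -1.85] 12.18885236297871
wrist tell 3363 [[-68.0, 85.6, 82.4], [-63.7, 96.8, 86.1], [-53.9, 106.7, 87.4]] mid -61.0
side tell 65 [[-67.1, 83.2, 82.4], [-60.1, 97.0, 88.0], [-53.4, 106.9, 90.1]] mid -60.3
side mark 38 [[-78.3, 121.0, 40.9], [-73.5, 133.0, 44.6], [-68.6, 142.6, 47.6]] mid -73.4
top tell 37 [[-65.1, 86.1, 82.3], [-59.4, 96.1, 86.4], [-53.7, 107.0, 90.9]] mid -59.4
top mark 16 [[-76.5, 123.0, 40.2], [-73.7, 132.3, 43.8], [-69.7, 139.9, 46.8]] mid -73.1
```

```bash
python3 -m creep '[{"jaw":-1,"xyz":[0,-4,-3.3],"angular":[0,0,0]},{"jaw":-1,"xyz":[0,-7,-6],"angular":[0,0,0]},{"jaw":-1,"xyz":[0,-9,-7.5],"angular":[0,0,0]},{"jaw":-1,"xyz":[0,-10,-8.4],"angular":[0,0,0]},{"jaw":-1,"xyz":[0,-10,-8.4],"angular":[0,0,0]},{"jaw":-1,"xyz":[0,-10,-8.4],"angular":[0,0,0]},{"jaw":-1,"xyz":[0,-10,-8.4],"angular":[0,0,0]}]'; python3 m.py b
```

```text
clock: 11.98
eef_pos: [559.2, 6.2, 71.1]
tool_rot: [2.44, 0.0, 1.824]
force: [9.6, 4.4, -5.6]
width: 11.7
gripper_force: 58.5
gauge pos [-55.7  -0.4  71.1] xyz [ 0.4 41.8 36.7] ang [ 0.003  0.    -0.   ]
[ 0.74  1.18 -1.11  2.44  2.49  1.02 -1.86] 11.748987025890553
wrist tell 3252 [[-79.8, 85.6, 82.3], [-75.5, 96.8, 86.1], [-65.8, 106.7, 87.4]] mid -72.8
side tell 64 [[-79.0, 83.8, 82.3], [-72.2, 96.6, 87.7], [-65.4, 106.3, 90.6]] mid -72.2
side mark 37 [[-77.3, 122.6, 41.4], [-72.5, 132.6, 45.5], [-68.4, 141.3, 47.4]] mid -72.8
top tell 36 [[-76.6, 85.7, 82.9], [-71.1, 96.2, 86.7], [-65.6, 106.3, 91.4]] mid -71.1
top mark 14 [[-76.5, 121.8, 40.5], [-72.8, 133.9, 43.5], [-69.6, 140.2, 47.1]] mid -73.1
```

View pics/wristb.png

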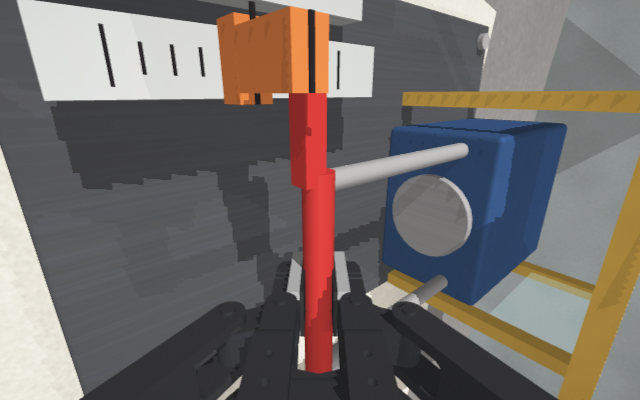

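The telltale (265,55) is level with the mark to about a millimetre, by both fixed cameras. I'll hold it, then ease it home.

```bash
python3 -m creep '[{"jaw":-1,"xyz":[0,-0.6,-0.5],"angular":[0,0,0]},{"jaw":-1,"xyz":[0,-0.6,-0.5],"angular":[0,0,0]},{"jaw":-1,"xyz":[0,-0.6,-0.5],"angular":[0,0,0]},{"jaw":-1,"xyz":[0,-0.6,-0.5],"angular":[0,0,0]},{"jaw":-1,"xyz":[0,-0.6,-0.5],"angular":[0,0,0]},{"jaw":-1,"xyz":[0,-0.6,-0.5],"angular":[0,0,0]},{"jaw":-1,"xyz":[0,-0.6,-0.5],"angular":[0,0,0]},{"jaw":-1,"xyz":[0,-0.6,-0.5],"angular":[0,0,0]}]' && python3 -m creep '[{"jaw":-1,"xyz":[0,4,3.4],"angular":[0,0,0]},{"jaw":-1,"xyz":[0,9,7.6],"angular":[0,0,0]},{"jaw":-1,"xyz":[0,14,11.8],"angular":[0,0,0]},{"jaw":-1,"xyz":[0,19,16],"angular":[0,0,0]},{"jaw":-1,"xyz":[0,24,20.2],"angular":[0,0,0]},{"jaw":-1,"xyz":[0,29,24.4],"angular":[0,0,0]},{"jaw":-1,"xyz":[0,34,28.6],"angular":[0,0,0]},{"jaw":-1,"xyz":[0,39,32.8],"angular":[0,0,0]},{"jaw":-1,"xyz":[0,42,35.3],"angular":[0,0,0]},{"jaw":-1,"xyz":[0,44,37],"angular":[0,0,0]},{"jaw":-1,"xyz":[0,45,37.8],"angular":[0,0,0]},{"jaw":-1,"xyz":[0,45,37.8],"angular":[0,0,0]}]'; python3 m.py c
```

```text
clock: 13.12
eef_pos: [558.6, 6.0, 71.1]
tool_rot: [2.44, 0.0, 1.824]
force: [10.6, 4.7, -5.0]
width: 12.0
gripper_force: 58.5
clock: 14.62
eef_pos: [613.1, 20.2, 71.0]
tool_rot: [2.443, 0.001, 1.825]
force: [1.8, -0.3, 7.1]
width: 12.2
gripper_force: 60.2
gauge pos [-0.  -0.3 71. ] xyz [ 0.3 -0.7  0.8] ang [0.    0.    0.001]
[ 0.69  1.16 -1.1   2.31  2.43  0.92 -1.8 ] 12.23985585807811
wrist tell 7289 [[-79.7, 85.5, 84.5], [-74.3, 93.4, 86.2], [-66.3, 100.8, 87.9]] mid -73.0
side tell 61 [[-79.8, 83.7, 83.0], [-72.6, 96.8, 88.6], [-66.0, 105.8, 91.2]] mid -72.9
side mark 40 [[-78.1, 120.7, 40.4], [-73.2, 133.3, 45.3], [-68.8, 141.6, 47.9]] mid -73.5
top tell 35 [[-77.9, 85.7, 83.4], [-72.0, 96.3, 87.1], [-66.3, 106.3, 91.8]] mid -72.1
top mark 16 [[-76.5, 125.3, 40.7], [-73.0, 132.9, 44.2], [-69.5, 139.9, 46.1]] mid -73.0
```

```bash
python3 -m creep '[{"jaw":-0.4,"xyz":[0,0,0],"angular":[0,0,0]},{"jaw":0.06,"xyz":[0,0,0],"angular":[0,0,0]},{"jaw":0.06,"xyz":[0,0,0],"angular":[0,0,0]},{"jaw":0.06,"xyz":[0,0,0],"angular":[0,0,0]},{"jaw":0.06,"xyz":[0,0,-15],"angular":[0,0,0]},{"jaw":0.06,"xyz":[0,0,-40],"angular":[0,0,0]},{"jaw":0.06,"xyz":[0,0,-70],"angular":[0,0,0]},{"jaw":0.06,"xyz":[0,0,-95],"angular":[0,0,0]},{"jaw":0.06,"xyz":[0,0,-95],"angular":[0,0,0]},{"jaw":0.06,"xyz":[0,0,-95],"angular":[0,0,0]}]'; python3 m.py d; python3 -c "
import cv2
cv2.imwrite('pics/s9.png',cv2.resize(cv2.imread('pics/sided.png')[150:360,220:500],(800,600)))"
```

```text
clock: 16.02
eef_pos: [553.8, 4.5, 143.1]
tool_rot: [2.445, 0.001, 1.824]
force: [-0.2, -0.8, 0.4]
width: 45.2
gripper_force: 0.0
gauge pos [-61.3  -0.6 143.1] xyz [ 0.7  0.1 95.4] ang [-0.001  0.001  0.   ]
[ 0.78  0.97 -1.18  2.44  2.34  0.86 -1.85] 45.15525477862008
wrist tell 1416 [[-80.0, 86.0, 82.7], [-74.9, 96.8, 85.9], [-66.4, 107.0, 87.4]] mid -73.2
wrist mark 528 [[-80.3, 121.5, 40.8], [-74.9, 126.5, 43.0], [-69.1, 131.7, 44.5]] mid -74.7
side tell 62 [[-79.6, 84.8, 82.6], [-72.9, 97.1, 88.2], [-66.1, 106.5, 90.3]] mid -72.9
side mark 37 [[-77.9, 122.0, 41.6], [-72.6, 133.0, 45.6], [-68.5, 142.4, 47.3]] mid -73.2
top tell 36 [[-77.9, 85.8, 82.7], [-72.2, 96.7, 86.4], [-66.7, 106.3, 90.7]] mid -72.3
top mark 15 [[-76.5, 123.2, 41.2], [-73.9, 132.8, 43.1], [-69.6, 139.8, 47.4]] mid -73.1
```

View pics/s9.png

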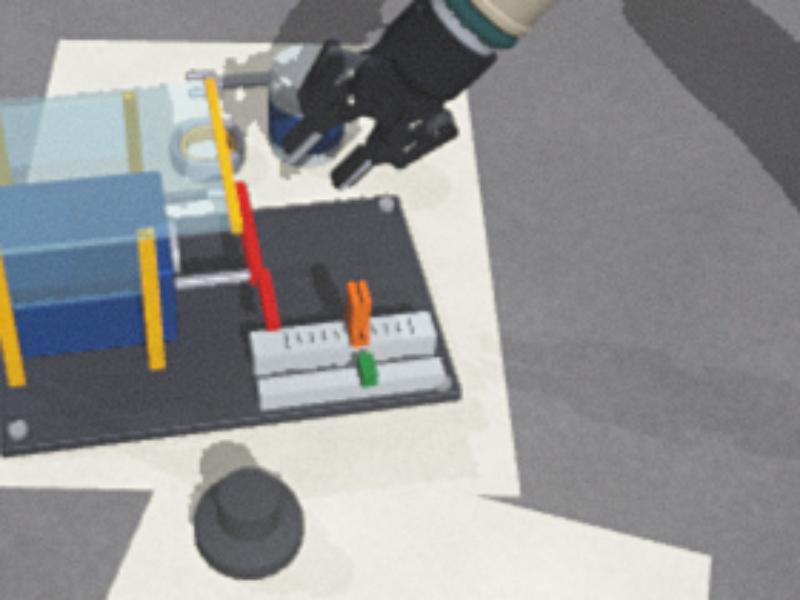

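The handle is home (255,255), the telltale (358,312) stands level with the mark (367,368), the gripper is clear and the visible loose parts have not moved.

```bash
python3 -c "
from cell import ctrl
print(ctrl.finish_job())"
```

```text
the job is handed in; nothing more can be done
None
```

The job is handed in with no verdict returned; at the last look the handle was fully home and released, the telltale stood within about 1.5 mm of the green mark, and the gripper was clear.

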